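# Reject the rattling transport case

### The arm

A 6-joint arm with a two-finger parallel gripper is mounted at the origin on the work surface. World frame = base frame: x ahead of the robot, y to its left, z up, the work surface at z = 0. Lengths are in m, angles in rad, forces in N, time in s.
With the tool pointing down it reaches from about 0.35 to 0.975 m from the base axis. Payload 4.9 kg.
Tool frame: the origin (TCP) lies on the front face of the gripper's body, between the roots of the fingers; the fingertips stand ctrl.tip_extent ahead of it and the grasp point (between the pads) lies 54 mm ahead of it (ctrl.tip_extent is the distance from the TCP to the fingertips, in m); z points along the fingers, y is the line along which they close (so a half turn about z gives the same grasp; the last joint's range is limited). The gripper opens to 85 mm and grips with 20 to 120 N. Pads are 22 mm wide; open, the fingers measure 114 mm over their backs; the gripper's body (76 mm by 85 mm) begins 54 mm behind the grasp point. The pads swing forward as they close: fully open they stand 13 mm farther back than shut.
Start: joints at [1.188, 0.053, 1.613, -0, 1.476, -0.119], TCP at [0.163, 0.603, 0.304] pointing down, gripper open.
Joint ranges: [-3.01, 3.01], [-1.01, 2.22], [0.06, 2.58], [-1.02, 4.17], [0.09, 2.62], [-3.14, 3.14]. Speed limits (rad/s): [2.57, 2.57, 3.14, 3.14, 3.14, 3.14].

### API

Orientations are given as a rotation vector (axis times angle).
In Python, from station import ctrl gives the robot as it stands.
- The arm moves only by the tool apply_moves, never from a script. Its argument "rows" is one flat list of numbers, 6 for each row, row after row: the shift along the tool's x, y, z normalised to -1 to 1, where 1 is 0.6 m, then the turn, a rotation vector about the tool's x, y, z normalised to -1 to 1, where 1 is 90 degrees. A call has 1 to 20 rows; each row is the pose to reach, as a shift and turn from the pose commanded when the call began, along the tool's axes at that moment; what a row does not reach only later rows make up. A row lasts 1/10 s, in which the tool goes at most 50 mm and 8.59 degrees, less where a joint would pass 70% of its speed; a pose out of reach is approached as far as the arm can. A call with a number of a shift or a turn outside -1 to 1 is refused whole. A call with a gripper value outside its range is refused whole. "grip" is the opening, from 0 (shut) to 1 (fully open), set as the call begins (left out, the last holds). The fingers move at their own pace and stop on an object; "grip_force" is the grip in N (left out, the last holds). Time passes only in rows, so rows that repeat a pose let the fingers close. It gives the time, the measured TCP pose, the force, the opening and the grip force at its end, in the units of the state.
- ctrl.get_obs(): the state, without advancing time (a new reading comes with each control period).
- ctrl.get_image(name): name is "scene" or "top" or "wrist"; returns (picture, depth): 420x560x3 uint8, blue, green, red; 420x560 float32, m along the optical axis (not along the pixel's ray), 0 where there is no reading.
- ctrl.camera_model(name): a dict with "mtx" (3x3 intrinsics, pixels), "R" (3x3) and "t" (3): a world point X has camera coordinates R X + t; the wrist camera has in their place "tool_from_camera" (4x4, takes a point from camera to tool coordinates, whose origin is the TCP and whose axes are the flange's). Camera axes: x right, y down, z forward; pixel columns grow to the right and rows downward; lengths in m; the calibration is good to about 2 mm. A picture is of the moment at which its call begins: read the wrist's pose just before it. camera_model takes no time and is no camera call.
- ctrl.finish_job(): hands the job in; it is judged then, once.
The state is a dict: "t": time; "q": joint angles; "dq": joint speeds; "effort": joint torques, N m; "tool_pos": TCP position; "tool_rot": TCP orientation; "contact_force": force on the tool from outside, world axes, zero at the start; "wrist_torque": the same for the moment, N m; "opening": finger opening in m; "grip_force": force on a finger pad.
Only numpy, scipy, OpenCV 4.12 (cv2) and the standard library are available. Lean on these libraries where they do the work, as an engineer would, in place of code of your own. Each camera call takes 0.05 s, during which the arm holds its last target. There are 200 camera calls.

### The job

One of the three sealed transport cases on the tilt stand has a loose insert inside. Tip each cradle right down by a blue pad and let it go, in order from the robot's left to its right, to find the case whose insert shifts: its cradle stays down instead of springing back level. Then set that case down in the yellow reject tray without dropping it, and leave the two sound ones lying level in their cradles.

Things in the scene. Friction and masses are not known exactly. Their poses are not given: they have to be found in the camera images.
- cradle_left: Robot's left (+y) of 3 parallel cradles, 95 mm apart, on a grey tilt stand. Aluminium plate 244 mm long (x), 50 wide (y), 6 thick, tipping about its y axis. Origin: plate centre on the pivot, 52 mm above the table; plate top 3 mm above it; z tilts with the plate. A blue press pad at each end, centred 101 mm from the origin along +x and -x, is free to press from above; stops at 17 degrees.
- cradle_middle: Like cradle_left. Each cradle holds one loose sealed case, all alike: white rounded box, lilac cap, 130 mm long (along x), 44 wide, 44 high, about 0.35 kg, centred, its underside on the plate top, tilting with it. Its middle is free to grip across y. Guides at 44 to 60 mm from the origin and end stops at 68 to 72 mm stand 12 mm above the plate.
- cradle_right: Like cradle_left. Some 1 N on a pad tips it fully (pad 30 mm lower). Hold it down 1 s and let go: with a sound case it springs back level within 0.5 s; with the faulty one it stays tipped at about 17 degrees, since the 0.2 kg insert has slid 40 mm to the low end. Exactly one case is faulty. The emptied cradle also springs level.
- reject_tray: Open yellow plastic tray fixed to the table, outside 220 mm (its x) x 160 mm (y) x 45 mm high, walls and floor 4 mm. Origin at the centre of its underside; x along its long side. The white dish elsewhere is not the reject tray.

How it is judged:
On the way, in this order (a step that is already met when the one before it is completed fails the run):
1. the left cradle has been tipped by more than 11 degrees (angle between cradle_left's own z axis and vertical above 0.2 rad), for 0.2 s.
2. the middle cradle has been tipped by more than 11 degrees (angle between cradle_middle's own z axis and vertical above 0.2 rad), for 0.2 s.
3. the right cradle has been tipped by more than 11 degrees (angle between cradle_right's own z axis and vertical above 0.2 rad), for 0.2 s.
4. a case is set down in the tray with the gripper still down at it, not dropped from above (contact force between reject_tray and anything else above 1 N and z of the grasp point in the frame of reject_tray below 0.085 m and horizontal distance between the grasp point and reject_tray below 0.11 m), for 0.1 s.
At the end, for the whole second after the job is handed in: a case rests in the yellow tray (its weight, over 2.6 N, on the tray), its cradle is empty, and the other two cradles each carry their case and stand level within 7 degrees, which they do only if the faulty case is the one taken away (contact force between reject_tray and anything else above 2.6 N and ((contact force between cradle_left and anything else below 0.2 N and angle between each of cradle_middle, cradle_right's own z axis and vertical below 0.12 rad and contact force between each of cradle_middle, cradle_right and anything else above 2 N) or (contact force between cradle_middle and anything else below 0.2 N and angle between each of cradle_left, cradle_right's own z axis and vertical below 0.12 rad and contact force between each of cradle_left, cradle_right and anything else above 2 N) or (contact force between cradle_right and anything else below 0.2 N and angle between each of cradle_left, cradle_middle's own z axis and vertical below 0.12 rad and contact force between each of cradle_left, cradle_middle and anything else above 2 N))); the robot touches nothing.
It also fails if it takes over 54 s, if anything falls off the work surface, if the arm or the gripper's body presses on something with over 40 N, if the wrist force passes 120 N, or if a joint passes its speed limit or range.

## Working session

There is one attempt and no reset: what is moved stays moved. The work goes in short steps, Python scripts to look and compute and a tool call to move; the robot and the scene stay as the last step left them, time stands still between calls to the robot, and variables do not carry over. Pictures are saved under pics/ and viewed, at most 10 in all, crops included, and the job is handed in when it is done.

Besides the shell and the picture viewer there is one more tool, called as name(argument=value, ...) on one line, values as JSON. apply_moves: Moves the arm, as the interface text tells. Its arguments: {"type":"object","properties":{"rows":{"type":"array","items":{"type":"number"}},"grip":{"type":"number"},"grip_force":{"type":"number"}},"required":["rows"]}

```bash
mkdir -p pics; python3 - <<'E'
from station import ctrl
import cv2,numpy as np
print(ctrl.get_obs(),ctrl.tip_extent)
for n in("scene","top"):
    im,d=ctrl.get_image(n);cv2.imwrite(f"pics/{n}0.png",im);np.savez(f"pics/{n}0.npz",im=im,d=d);m=ctrl.camera_model(n);print(m)
E
```

```text
{'t': 0.0, 'q': array([ 1.18799098e+00,  5.33827302e-02,  1.61430153e+00, -4.45677580e-06,
        1.47600961e+00, -1.19006232e-01]), 'dq': array([ 1.63540753e-03, -2.13019150e-03, -5.92266050e-04,  2.85470910e-05,
        2.96958920e-03, -1.48789154e-04]), 'effort': array([ 5.70767170e-04, -3.93689740e+01, -3.70172453e+01, -7.98731116e-05,
        7.26113882e-03, -1.41425568e-05]), 'tool_pos': array([0.16279333, 0.60293143, 0.30264233]), 'tool_rot': array([-0.41310529, -3.1137899 ,  0.00319844]), 'contact_force': array([0.13707199, 0.27570922, 0.42215921]), 'wrist_torque': array([ 0.03728373,  0.02246336, -0.02135841]), 'grip_force': 0.0, 'opening': 0.08503681032557361} 0.0726
{'mtx': array([[448.46538889,   0.        , 275.17100023],
       [  0.        , 448.46538889, 203.40476668],
       [  0.        ,   0.        ,   1.        ]]), 'R': array([[ 0.82516058,  0.56489744,  0.00094164],
       [ 0.40090494, -0.58443642, -0.70548515],
       [-0.39797643,  0.58251605, -0.70872408]]), 't': array([-0.46709011, -0.12927501,  0.92899155])}
{'mtx': array([[496.72182037,   0.        , 277.83489663],
       [  0.        , 496.72182037, 209.92769072],
       [  0.        ,   0.        ,   1.        ]]), 'R': array([[-0.01264134, -0.99990725,  0.00506745],
       [-0.982398  ,  0.01147508, -0.18644704],
       [ 0.1863716 , -0.0073352 , -0.98245194]]), 't': array([0.05989243, 0.53835144, 0.85376368])}
```

View pics/top0.png

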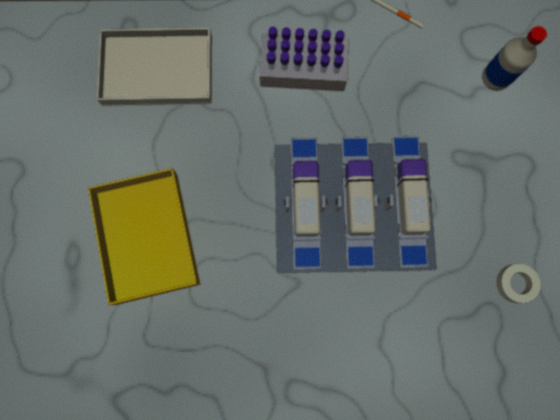

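View pics/scene0.png

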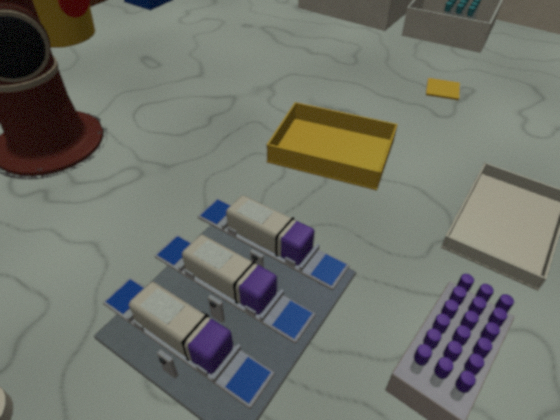

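The top view shows six blue pads (rows ~148 and ~256, columns ~305/355/410), white cases with lilac caps on the far side, the yellow tray at about (145,237), and the white dish at the top left. The scene view agrees. Next I measure the pads and the tray.

```bash
cat > h.py <<'E'
import cv2,numpy as np
from station import ctrl
from scipy.spatial.transform import Rotation as Ro
def cast(m,uv,z):
    r=m["R"].T@np.linalg.inv(m["mtx"])@np.array([uv[0],uv[1],1.]);c=-m["R"].T@m["t"]
    return c+r*(z-c[2])/r[2]
def blobs(im,lo,hi,amin):
    k=cv2.inRange(cv2.cvtColor(im,cv2.COLOR_BGR2HSV),lo,hi)
    cs=cv2.findContours(k,cv2.RETR_EXTERNAL,cv2.CHAIN_APPROX_NONE)[0]
    return [c for c in cs if cv2.contourArea(c)>amin]
E
python3 - <<'E'
from h import *
for n in("top","scene"):
    f=np.load(f"pics/{n}0.npz");im,d=f["im"],f["d"];m=ctrl.camera_model(n)
    print(n)
    for name,lo,hi,a,z in(("blue",(105,150,60),(122,255,255),150,.056),("yel",(20,150,40),(35,255,255),2000,.045),("lilac",(123,80,40),(150,255,255),150,.094)):
        for c in blobs(im,lo,hi,a):
            h=cv2.convexHull(c); r=cv2.minAreaRect(c)
            if name=="yel":
                q=cv2.approxPolyDP(h,8,True)[:,0]
                P=np.array([cast(m,p,z) for p in q]);print("tray",q.tolist(),P.round(3).tolist(),P.mean(0).round(3))
                w=np.array([cast(m,p[0],z)[:2] for p in h]).astype(np.float32);print(cv2.minAreaRect(w))
            else:
                M=cv2.moments(c);u=(M["m10"]/M["m00"],M["m01"]/M["m00"])
                dep=d[int(u[1]),int(u[0])];X=m["R"].T@(np.linalg.inv(m["mtx"])@np.array([*u,1])*dep-m["t"])
                print(name,np.round(u,1),cv2.contourArea(c),cast(m,u,z).round(4),"depth",X.round(4))
E
```

```text
top
blue [307.  256.5] 376.5 [0.4531 0.0026 0.056 ] depth [0.4531 0.0026 0.0561]
blue [360.4 255.6] 382.5 [ 0.4535 -0.0925  0.056 ] depth [ 0.4534 -0.0924  0.057 ]
blue [413.6 254.6] 382.5 [ 0.4541 -0.1874  0.056 ] depth [ 0.454  -0.187   0.0572]
blue [303.7 147.8] 334.5 [0.6546 0.004  0.056 ] depth [0.6551 0.0039 0.0545]
blue [355. 147.] 349.0 [ 0.6551 -0.0912  0.056 ] depth [ 0.6556 -0.0915  0.0546]
blue [406. 146.] 346.0 [ 0.656  -0.1861  0.056 ] depth [ 0.6568 -0.1869  0.0535]
tray [[171, 169], [198, 283], [110, 304], [89, 188]] [[0.62, 0.251, 0.045], [0.409, 0.197, 0.045], [0.375, 0.352, 0.045], [0.585, 0.401, 0.045]] [0.497 0.3   0.045]
((0.49748170375823975, 0.2994261682033539), (0.22031675279140472, 0.1625720113515854), 12.832199096679688)
lilac [305.6 168.7] 360.5 [0.604  0.0039 0.094 ] depth [0.6022 0.0044 0.1006]
lilac [359.1 167.9] 376.0 [ 0.6044 -0.0904  0.094 ] depth [ 0.6025 -0.0891  0.1011]
lilac [412.  167.3] 395.5 [ 0.6045 -0.1837  0.094 ] depth [ 0.6024 -0.1816  0.1016]
lilac [338.6  48.7] 220.5 [ 0.8323 -0.0623  0.094 ] depth [ 0.8303 -0.0618  0.0977]
lilac [325.1
[... 973 characters left out ...]
86, 0.394, 0.045], [0.633, 0.203, 0.045], [0.441, 0.159, 0.045]] [0.51  0.275 0.045]
((0.5060570240020752, 0.2758433222770691), (0.21703921258449554, 0.20053967833518982), 12.826264381408691)
lilac [210.6 345.6] 1416.5 [ 0.6091 -0.1924  0.094 ] depth [ 0.6106 -0.1937  0.0976]
lilac [483.9 343.9] 1356.5 [ 0.8638 -0.0153  0.094 ] depth [ 0.8635 -0.017   0.0964]
lilac [463.  331.4] 1265.0 [ 0.8393 -0.0132  0.094 ] depth [ 0.8391 -0.0149  0.0963]
lilac [443.  319.5] 1178.5 [ 0.8148 -0.0112  0.094 ] depth [ 0.8148 -0.0127  0.096 ]
lilac [258.1 288.6] 1108.0 [ 0.6084 -0.1     0.094 ] depth [ 0.6103 -0.1023  0.0985]
lilac [297.  241.9] 868.0 [ 0.6079 -0.0081  0.094 ] depth [ 0.6094 -0.0107  0.0976]
```

```bash
cat >> h.py <<'E'
def target(yaw=0,pitch=0):  # yaw 0: tool x=-X, y=+Y, z=-Z ; pitch about world y after
    return Ro.from_euler('z',yaw,degrees=True)*Ro.from_euler('y',pitch,degrees=True)*Ro.from_matrix(np.diag([-1.,1,-1]))
def rows(p,yaw=0,pitch=0):
    o=ctrl.get_obs();R=Ro.from_rotvec(o["tool_rot"])
    d=R.inv().apply(np.array(p)-o["tool_pos"])/.6
    w=(R.inv()*target(yaw,pitch)).as_rotvec()/(np.pi/2)
    print("row",d.round(4).tolist(),w.round(4).tolist(),"t",round(o["t"],2),o["tool_pos"].round(4),"tip",ctrl.tip_extent)
E
python3 - <<'E'
from h import *
rows([.448,.003,.20])
f=np.load("pics/scene0.npz");d=f["d"];m=ctrl.camera_model("scene");K=np.linalg.inv(m["mtx"])
v,u=np.mgrid[0:420,0:560];P=(np.stack([u,v,np.ones_like(u)],-1)@K.T*d[...,None]-m["t"])@m["R"]
for y in(.0505,-.0445,-.1395,-.2345):
    k=(abs(P[...,0]-.554)<.02)&(abs(P[...,1]-y)<.022)&(d>0)
    Q=P[k];Q=Q[Q[:,2]>.03];print(y,len(Q),np.percentile(Q[:,2],[50,95,100]).round(3) if len(Q) else "",Q.min(0).round(3) if len(Q) else "",Q.max(0).round(3) if len(Q) else "")
E
```

```text
row [-0.7196, -0.8411, 0.1727] [-0.0012, -0.0003, -0.1679] t 0.1 [0.1628 0.603  0.3028] tip 0.0726
0.0505 0   
-0.0445 168 [0.051 0.056 0.057] [ 0.543 -0.037  0.031] [ 0.565 -0.023  0.057]
-0.1395 219 [0.052 0.056 0.058] [ 0.54 -0.15  0.03] [ 0.567 -0.118  0.058]
-0.2345 221 [0.053 0.057 0.058] [ 0.545 -0.227  0.03 ] [ 0.567 -0.213  0.058]
```

apply_moves(rows=[-0.72, -0.841, 0.173, 0, 0, -0.168, -0.72, -0.841, 0.173, 0, 0, -0.168, -0.72, -0.841, 0.173, 0, 0, -0.168, -0.72, -0.841, 0.173, 0, 0, -0.168, -0.72, -0.841, 0.173, 0, 0, -0.168, -0.72, -0.841, 0.173, 0, 0, -0.168, -0.72, -0.841, 0.173, 0, 0, -0.168, -0.72, -0.841, 0.173, 0, 0, -0.168, -0.72, -0.841, 0.173, 0, 0, -0.168, -0.72, -0.841, 0.173, 0, 0, -0.168, -0.72, -0.841, 0.173, 0, 0, -0.168, -0.72, -0.841, 0.173, 0, 0, -0.168, -0.72, -0.841, 0.173, 0, 0, -0.168, -0.72, -0.841, 0.173, 0, 0, -0.168, -0.72, -0.841, 0.173, 0, 0, -0.168, -0.72, -0.841, 0.173, 0, 0, -0.168], grip=0)

```text
t: 1.7
tool_pos: [0.448, 0.0036, 0.1996]
tool_rot: [-0.002, -3.14, -0.001]
contact_force: [-0.3, -0.2, -0.6]
opening: -0.0002
grip_force: 0.0
```

```bash
python3 - <<'E'
from h import *
o=ctrl.get_obs();print(o["opening"],o["tool_rot"])
rows([.448,.003,.020+ctrl.tip_extent])
E
```

```text
-0.0001797210234980557 [-1.50172593e-03 -3.14018414e+00 -1.15372615e-03]
row [-0.0002, -0.0012, 0.1784] [0.0005, -0.0009, -0.0006] t 1.7 [0.448  0.0036 0.1996] tip 0.0726
```

apply_moves(rows=[0, 0, 0.06, 0, 0, 0, 0, 0, 0.1, 0, 0, 0, 0, 0, 0.115, 0, 0, 0, 0, 0, 0.125, 0, 0, 0, 0, 0, 0.135, 0, 0, 0, 0, 0, 0.145, 0, 0, 0, 0, 0, 0.155, 0, 0, 0, 0, 0, 0.162, 0, 0, 0, 0, 0, 0.166, 0, 0, 0, 0, 0, 0.166, 0, 0, 0])

```text
t: 2.7
tool_pos: [0.4483, 0.0035, 0.1003]
tool_rot: [-0.0, -3.141, -0.0]
contact_force: [-0.6, 0.6, 0.7]
opening: 0.0
grip_force: 0.3
```

```bash
cat > tilt.py <<'E'
from h import *
import sys
f=ctrl.get_image("top");im,d=f;m=ctrl.camera_model("top");K=np.linalg.inv(m["mtx"])
cv2.imwrite(f"pics/t{sys.argv[1]}.png",im)
v,u=np.mgrid[0:420,0:560];P=(np.stack([u,v,np.ones_like(u)],-1)@K.T*d[...,None]-m["t"])@m["R"]
for y in(.003,-.092,-.187):  # far pad height, level 0.055, tipped 0.084
    k=(abs(P[...,0]-.655)<.012)&(abs(P[...,1]-y)<.015)&(d>0)
    print(y,"far pad z",np.median(P[k][:,2]).round(4))
E
python3 tilt.py 1
```

```text
0.003 far pad z 0.085
-0.092 far pad z 0.0566
-0.187 far pad z 0.0564
```

apply_moves(rows=[0, 0, 0.002, 0, 0, 0, 0, 0, 0.003, 0, 0, 0, 0, 0, 0.003, 0, 0, 0, 0, 0, 0.003, 0, 0, 0, 0, 0, 0.003, 0, 0, 0, 0, 0, 0.003, 0, 0, 0, 0, 0, 0.003, 0, 0, 0, 0, 0, 0.003, 0, 0, 0, 0, 0, 0.003, 0, 0, 0, 0, 0, 0.003, 0, 0, 0, 0, 0, -0.02, 0, 0, 0, 0, 0, -0.05, 0, 0, 0, 0, 0, -0.09, 0, 0, 0, 0, 0, -0.11, 0, 0, 0, 0, 0, -0.11, 0, 0, 0, 0, 0, -0.11, 0, 0, 0, 0, 0, -0.11, 0, 0, 0, 0, 0, -0.11, 0, 0, 0])

```text
t: 4.55
tool_pos: [0.4477, 0.0037, 0.1651]
tool_rot: [0.0, -3.139, -0.001]
contact_force: [0.7, 0.1, 0.6]
opening: 0.0001
grip_force: 0.0
```

```bash
python3 tilt.py 2; python3 -c "
from h import *
rows([.449,-.092,.1645])"
```

```text
0.003 far pad z 0.0562
-0.092 far pad z 0.0563
-0.187 far pad z 0.0564
row [-0.0019, -0.1594, 0.0014] [0.0002, -0.0013, 0.0] t 4.6 [0.4478 0.0037 0.1654] tip 0.0726
```

apply_moves(rows=[0, -0.08, 0, 0, 0, 0, 0, -0.159, 0, 0, 0, 0, 0, -0.159, 0, 0, 0, 0, 0, -0.159, 0.04, 0, 0, 0, 0, -0.159, 0.057, 0, 0, 0, 0, -0.159, 0.067, 0, 0, 0, 0, -0.159, 0.077, 0, 0, 0, 0, -0.159, 0.087, 0, 0, 0, 0, -0.159, 0.097, 0, 0, 0, 0, -0.159, 0.104, 0, 0, 0, 0, -0.159, 0.109, 0, 0, 0, 0, -0.159, 0.111, 0, 0, 0, 0, -0.159, 0.111, 0, 0, 0])

```text
t: 5.9
tool_pos: [0.4485, -0.0918, 0.0999]
tool_rot: [0.0, -3.141, 0.0]
contact_force: [-0.5, 0.5, 0.6]
opening: -0.0001
grip_force: 0.3
```

```bash
python3 tilt.py 3
```

```text
0.003 far pad z 0.056
-0.092 far pad z 0.0853
-0.187 far pad z 0.0566
```

apply_moves(rows=[0, 0, 0, 0, 0, 0, 0, 0, 0, 0, 0, 0, 0, 0, 0, 0, 0, 0, 0, 0, 0, 0, 0, 0, 0, 0, 0, 0, 0, 0, 0, 0, 0, 0, 0, 0, 0, 0, 0, 0, 0, 0, 0, 0, 0, 0, 0, 0, 0, 0, 0, 0, 0, 0, 0, 0, 0, 0, 0, 0, 0, 0, -0.02, 0, 0, 0, 0, 0, -0.05, 0, 0, 0, 0, 0, -0.09, 0, 0, 0, 0, 0, -0.11, 0, 0, 0, 0, 0, -0.11, 0, 0, 0, 0, 0, -0.11, 0, 0, 0, 0, 0, -0.11, 0, 0, 0, 0, 0, -0.11, 0, 0, 0])

```text
t: 7.75
tool_pos: [0.4477, -0.0916, 0.1646]
tool_rot: [0.0, -3.139, -0.001]
contact_force: [0.1, -0.1, -0.3]
opening: 0.0
grip_force: 0.0
```

```bash
python3 tilt.py 4; python3 -c "
from h import *
rows([.449,-.187,.1645])"
```

```text
0.003 far pad z 0.0564
-0.092 far pad z 0.0562
-0.187 far pad z 0.0564
row [-0.0019, -0.159, 0.0003] [0.0005, -0.0013, 0.0] t 7.8 [ 0.4479 -0.0916  0.1647] tip 0.0726
```

Left and middle are sound, so I test the right one.

apply_moves(rows=[0, -0.08, 0, 0, 0, 0, 0, -0.159, 0, 0, 0, 0, 0, -0.159, 0, 0, 0, 0, 0, -0.159, 0.04, 0, 0, 0, 0, -0.159, 0.057, 0, 0, 0, 0, -0.159, 0.067, 0, 0, 0, 0, -0.159, 0.077, 0, 0, 0, 0, -0.159, 0.087, 0, 0, 0, 0, -0.159, 0.097, 0, 0, 0, 0, -0.159, 0.104, 0, 0, 0, 0, -0.159, 0.109, 0, 0, 0, 0, -0.159, 0.111, 0, 0, 0, 0, -0.159, 0.111, 0, 0, 0])

```text
t: 9.1
tool_pos: [0.4484, -0.1872, 0.0991]
tool_rot: [0.0, -3.141, -0.0]
contact_force: [0.5, 0.1, 0.2]
opening: -0.0004
grip_force: 0.0
```

apply_moves(rows=[0, 0, 0, 0, 0, 0, 0, 0, 0, 0, 0, 0, 0, 0, 0, 0, 0, 0, 0, 0, 0, 0, 0, 0, 0, 0, 0, 0, 0, 0, 0, 0, 0, 0, 0, 0, 0, 0, 0, 0, 0, 0, 0, 0, 0, 0, 0, 0, 0, 0, 0, 0, 0, 0, 0, 0, 0, 0, 0, 0, 0, 0, -0.02, 0, 0, 0, 0, 0, -0.05, 0, 0, 0, 0, 0, -0.09, 0, 0, 0, 0, 0, -0.11, 0, 0, 0, 0, 0, -0.11, 0, 0, 0, 0, 0, -0.11, 0, 0, 0, 0, 0, -0.11, 0, 0, 0, 0, 0, -0.11, 0, 0, 0])

```text
t: 10.9
tool_pos: [0.4478, -0.1869, 0.164]
tool_rot: [0.0, -3.14, -0.002]
contact_force: [0.4, 0.8, -0.8]
opening: 0.0002
grip_force: 0.0
```

```bash
python3 tilt.py 5; python3 -c "
from h import *
rows([.449,-.187,.1645])"
```

```text
0.003 far pad z 0.0563
-0.092 far pad z 0.0562
-0.187 far pad z 0.0865
row [-0.0018, -0.0002, -0.0006] [0.0007, -0.0012, 0.0001] t 10.95 [ 0.4479 -0.1869  0.1641] tip 0.0726
```

View pics/t5.png

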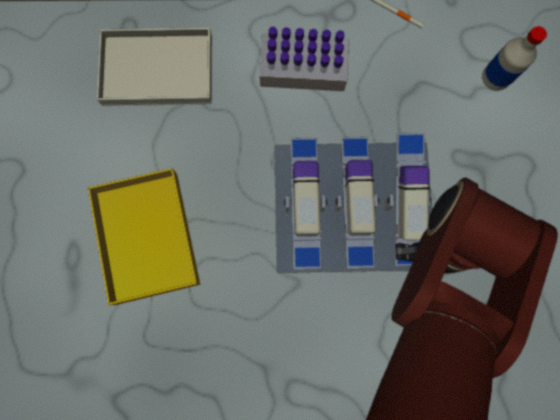

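The right cradle stays down: its far pad reads 30 mm high, and in the picture it has moved to (411,145). The other two are level. Next is the pre-grasp pose, tilted to match the case.

```bash
python3 -c "
from h import *
rows([.4983,-.1875,.2103],0,-17)"
```

```text
row [-0.0838, -0.0009, -0.0771] [0.0007, -0.19, -0.0] t 10.95 [ 0.4479 -0.1869  0.1641] tip 0.0726
```

apply_moves(rows=[0, 0, -0.07, 0, 0, 0, -0.02, -0.001, -0.077, 0, -0.06, 0, -0.05, -0.001, -0.077, 0, -0.14, 0, -0.084, -0.001, -0.077, 0, -0.19, 0, -0.084, -0.001, -0.077, 0, -0.19, 0, -0.084, -0.001, -0.077, 0, -0.19, 0], grip=1, grip_force=80)

```text
t: 11.55
tool_pos: [0.4982, -0.1876, 0.2107]
tool_rot: [-0.0, 2.846, 0.001]
contact_force: [0.2, 1.1, 0.1]
opening: 0.0844
grip_force: 0.0
```

```bash
python3 - <<'E'
from h import *
o=ctrl.get_obs();im,d=ctrl.get_image("wrist");cv2.imwrite("pics/w6.png",im)
m=ctrl.camera_model("wrist");T=m["tool_from_camera"];R=Ro.from_rotvec(o["tool_rot"]).as_matrix()
v,u=np.mgrid[0:420,0:560]
C=np.stack([u,v,np.ones_like(u)],-1)@np.linalg.inv(m["mtx"]).T*d[...,None]
W=(C@T[:3,:3].T+T[:3,3])@R.T+o["tool_pos"]
x=Ro.from_euler('y',-17,degrees=True).as_matrix()
L=(W-np.array([.555,-.1875,.052]))@x   # cradle-local
k=(d>0)&(abs(L[...,0])<35)&(abs(L[...,1])<.035)&(L[...,2]>.035)&(L[...,2]<.06)&(abs(L[...,0])<.09)
Q=L[k];print(len(Q),np.percentile(Q,[1,50,99],axis=0).round(4))
rows([.5216,-.1875,.1338],0,-17);print(o["opening"])
E
```

```text
13137 [[-0.0679 -0.022   0.0409]
 [-0.0138 -0.0005  0.0467]
 [ 0.0572  0.0209  0.0485]]
row [0.0004, 0.0002, 0.1343] [0.0004, -0.0006, 0.0001] t 11.6 [ 0.4983 -0.1877  0.2109] tip 0.0726
0.08441479018394783
```

View pics/w6.png

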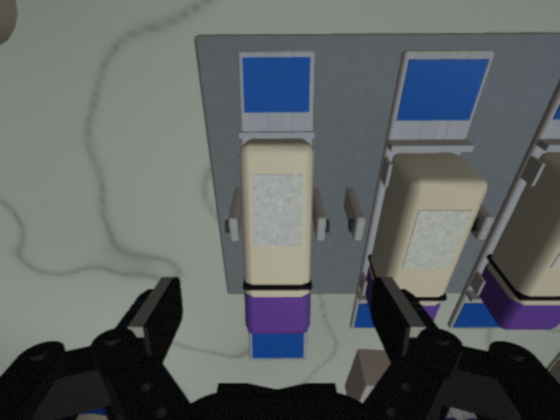

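The wrist view shows the case centred at (278,235), with the posts beside it and clear fingers either side. Its height and width match the given sizes. I descend and grip.

apply_moves(rows=[0, 0, 0.05, 0, 0, 0, 0, 0, 0.09, 0, 0, 0, 0, 0, 0.12, 0, 0, 0, 0, 0, 0.134, 0, 0, 0, 0, 0, 0.134, 0, 0, 0])

```text
t: 12.1
tool_pos: [0.5218, -0.1874, 0.1331]
tool_rot: [-0.0, 2.846, 0.002]
contact_force: [0.4, -0.2, 0.1]
opening: 0.0852
grip_force: 0.0
```

apply_moves(rows=[0, 0, 0, 0, 0, 0, 0, 0, 0, 0, 0, 0, 0, 0, 0, 0, 0, 0, 0, 0, 0, 0, 0, 0, 0, 0, 0, 0, 0, 0, 0, 0, 0, 0, 0, 0, 0, 0, 0, 0, 0, 0, 0, 0, 0, 0, 0, 0], grip=0, grip_force=80)

```text
t: 12.9
tool_pos: [0.5229, -0.1879, 0.1363]
tool_rot: [-0.001, 2.842, -0.0]
contact_force: [-2.9, 1.9, 5.9]
opening: 0.0428
grip_force: 81.0
```

apply_moves(rows=[0, 0, -0.02, 0, 0, 0, 0, 0, -0.05, 0, 0, 0, 0, 0, -0.09, 0, 0, 0, 0, 0, -0.14, 0, 0, 0, 0, 0, -0.19, 0, 0, 0, 0, 0, -0.19, 0, 0, 0, 0, 0, -0.19, 0, 0, 0])

```text
t: 13.6
tool_pos: [0.4887, -0.1878, 0.2433]
tool_rot: [0.0, 2.843, -0.001]
contact_force: [0.5, 0.6, -3.8]
opening: 0.043
grip_force: 83.5
```

```bash
python3 tilt.py 7; python3 - <<'E'
from h import *
rows([.4975,.300,.27],12.8,0)
o=ctrl.get_obs();print(o["contact_force"],o["opening"])
E
```

```text
0.003 far pad z 0.0561
-0.092 far pad z 0.0564
-0.187 far pad z 0.0571
row [-0.0282, 0.8124, -0.0395] [-0.0203, 0.1878, -0.1413] t 13.65 [ 0.4883 -0.1874  0.2418] tip 0.0726
[ 0.24882785  0.3273989  -4.02737965] 0.042995939402623036
```

View pics/t7.png

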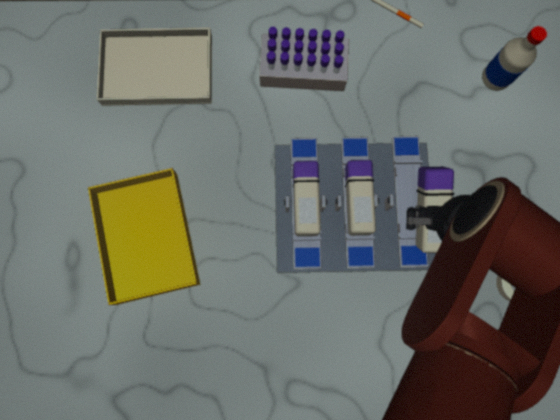

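The case is held at (435,210) above the stand, and its emptied cradle is level. I carry it to the tray.

apply_moves(rows=[0, 0.03, -0.03, 0, 0, 0, 0, 0.08, -0.039, 0, 0.03, 0, 0, 0.14, -0.039, 0, 0.06, 0, 0, 0.2, -0.039, 0, 0.1, 0, 0, 0.27, -0.039, 0, 0.14, 0, 0, 0.34, -0.039, 0, 0.16, 0, -0.01, 0.41, -0.039, 0, 0.188, -0.02, -0.01, 0.48, -0.039, -0.01, 0.188, -0.05, -0.02, 0.55, -0.039, -0.01, 0.188, -0.08, -0.02, 0.62, -0.039, -0.02, 0.188, -0.11, -0.028, 0.68, -0.039, -0.02, 0.188, -0.141, -0.028, 0.74, -0.039, -0.02, 0.188, -0.141, -0.028, 0.79, -0.039, -0.02, 0.188, -0.141, -0.028, 0.812, -0.039, -0.02, 0.188, -0.141, -0.028, 0.812, -0.039, -0.02, 0.188, -0.141, -0.028, 0.812, -0.039, -0.02, 0.188, -0.141])

```text
t: 15.25
tool_pos: [0.4978, 0.2987, 0.2693]
tool_rot: [0.35, -3.121, 0.005]
contact_force: [0.7, -0.6, -2.9]
opening: 0.0429
grip_force: 83.4
```

```bash
python3 - <<'E'
from h import *
o=ctrl.get_obs();im,d=ctrl.get_image("scene");cv2.imwrite("pics/s8.png",im)
print(o["contact_force"],o["opening"],o["grip_force"],o["tool_rot"])
rows([.4975,.300,.10],12.8,0)
m=ctrl.camera_model("scene");v,u=np.mgrid[0:420,0:560];P=(np.stack([u,v,np.ones_like(u)],-1)@np.linalg.inv(m["mtx"]).T*d[...,None]-m["t"])@m["R"]
k=(d>0)&(np.hypot(P[...,0]-.4975,P[...,1]-.3)<.085)&(P[...,2]>.08)&(P[...,2]<.23)
Q=P[k];a=np.deg2rad(12.8);s=(Q[:,0]-.4975)*np.cos(a)+(Q[:,1]-.3)*np.sin(a)
for lo in np.arange(-.08,.08,.02):
    z=Q[(s>=lo)&(s<lo+.02)][:,2]
    if len(z)>20:print(lo.round(2),len(z),np.percentile(z,[1,5]).round(4))
E
```

```text
[ 0.69226847 -0.64291949 -2.91570635] 0.042887748361714766 83.37377071380615 [ 0.34967278 -3.121475    0.00536147]
row [0.0002, 0.0037, 0.2829] [-0.002, -0.0001, -0.0008] t 15.3 [0.498  0.2984 0.2697] tip 0.0726
-0.06 339 [0.1801 0.184 ]
-0.04 356 [0.1812 0.1848]
-0.02 259 [0.183  0.1854]
0.0 406 [0.1836 0.187 ]
0.02 418 [0.1854 0.1887]
0.04 423 [0.187  0.1905]
0.06 273 [0.1889 0.1913]
```

View pics/s8.png

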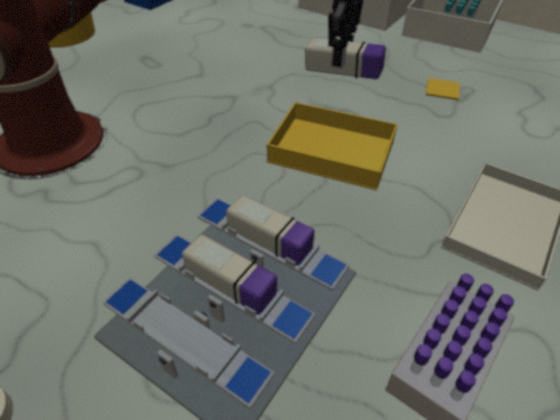

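The case hangs at (345,58) over the tray with its low end about 4° down toward the robot. I level it while descending, then creep to contact.

apply_moves(rows=[0, 0.003, 0.03, 0, 0.01, 0, 0, 0.003, 0.07, 0, 0.02, 0, 0, 0.003, 0.12, 0, 0.035, 0, 0, 0.003, 0.17, 0, 0.035, 0, 0, 0.003, 0.21, 0, 0.035, 0, 0, 0.003, 0.24, 0, 0.035, 0, 0, 0.003, 0.26, 0, 0.035, 0, 0, 0.003, 0.27, 0, 0.035, 0, 0, 0.003, 0.277, 0, 0.035, 0, 0, 0.003, 0.28, 0, 0.035, 0, 0, 0.003, 0.28, 0, 0.035, 0])

```text
t: 16.4
tool_pos: [0.4985, 0.301, 0.1036]
tool_rot: [0.344, -3.071, 0.012]
contact_force: [-0.5, -0.0, -3.0]
opening: 0.0427
grip_force: 83.4
```

apply_moves(rows=[0, 0, 0.003, 0, 0, 0, 0, 0, 0.005, 0, 0, 0, 0, 0, 0.005, 0, 0, 0])

```text
t: 16.7
tool_pos: [0.4979, 0.3009, 0.1001]
tool_rot: [0.344, -3.07, 0.012]
contact_force: [-0.4, -0.5, -3.0]
opening: 0.0425
grip_force: 83.4
```

apply_moves(rows=[0, 0, 0.003, 0, 0, 0, 0, 0, 0.006, 0, 0, 0, 0, 0, 0.006, 0, 0, 0])

```text
t: 17.0
tool_pos: [0.4975, 0.3006, 0.0959]
tool_rot: [0.343, -3.069, 0.013]
contact_force: [0.2, 0.2, -4.1]
opening: 0.0426
grip_force: 83.4
```

apply_moves(rows=[0, 0, 0.002, 0, 0, 0, 0, 0, 0.004, 0, 0, 0, 0, 0, 0.004, 0, 0, 0])

```text
t: 17.3
tool_pos: [0.4975, 0.3007, 0.0937]
tool_rot: [0.344, -3.069, 0.013]
contact_force: [-0.1, 0.6, -3.6]
opening: 0.0425
grip_force: 83.4
```

apply_moves(rows=[0, 0, 0.002, 0, 0, 0, 0, 0, 0.004, 0, 0, 0, 0, 0, 0.004, 0, 0, 0])

```text
t: 17.6
tool_pos: [0.4977, 0.3008, 0.0919]
tool_rot: [0.344, -3.07, 0.012]
contact_force: [-0.5, 0.5, -1.3]
opening: 0.0427
grip_force: 83.9
```

apply_moves(rows=[0, 0, 0.002, 0, 0, 0, 0, 0, 0.004, 0, 0, 0, 0, 0, 0.004, 0, 0, 0])

```text
t: 17.9
tool_pos: [0.498, 0.3009, 0.0914]
tool_rot: [0.344, -3.069, 0.013]
contact_force: [-3.5, -2.2, 8.9]
opening: 0.0428
grip_force: 85.2
```

The case is in contact (about 12 N). I release it and back straight off.

apply_moves(rows=[0, 0, 0, 0, 0, 0, 0, 0, 0, 0, 0, 0, 0, 0, 0, 0, 0, 0, 0, 0, 0, 0, 0, 0, 0, 0, 0, 0, 0, 0, 0, 0, 0, 0, 0, 0], grip=1)

```text
t: 18.5
tool_pos: [0.4973, 0.3006, 0.089]
tool_rot: [0.344, -3.07, 0.012]
contact_force: [0.5, -0.1, 0.5]
opening: 0.0854
grip_force: 0.0
```

apply_moves(rows=[0, 0, -0.03, 0, 0, 0, 0, 0, -0.08, 0, 0, 0, 0, 0, -0.15, 0, 0, 0, 0, 0, -0.22, 0, 0, 0, 0, 0, -0.28, 0, 0, 0, 0, 0, -0.28, 0, 0, 0, 0, 0, -0.28, 0, 0, 0])

```text
t: 19.2
tool_pos: [0.5064, 0.3031, 0.258]
tool_rot: [0.344, -3.072, 0.011]
contact_force: [0.3, -0.2, -0.5]
opening: 0.0856
grip_force: 0.0
```

```bash
python3 tilt.py 9; python3 -c "
from h import *
o=ctrl.get_obs();print(o['t'],o['opening'],o['contact_force'])
im,d=ctrl.get_image('scene');cv2.imwrite('pics/s9.png',im)"
```

```text
0.003 far pad z 0.0562
-0.092 far pad z 0.0562
-0.187 far pad z 0.0567
19.25 0.08571504427225149 [ 0.43806165  0.37398267 -0.72032919]
```

View pics/s9.png

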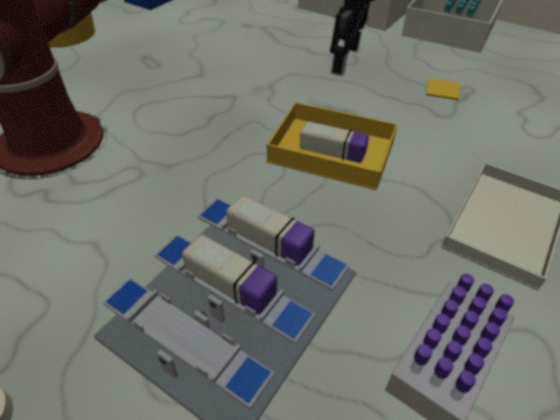

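The case lies flat in the yellow tray at (335,140). The left and middle cases sit level in their cradles, and the gripper is clear.

```bash
python3 -c "
from station import ctrl
print(ctrl.finish_job())"
```

```text
the job is handed in; nothing more can be done
None
```

The right-hand case was the faulty one; it is set down in the yellow reject tray, the left and middle cases lie level in their cradles, and the job was handed in at about 19 s, with no verdict returned.

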